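# Back a badge in the hand badge press and hold the lever down

## Robot

A 6-joint arm with a two-finger parallel gripper is mounted at the origin on the work surface. World frame = base frame: x ahead of the robot, y to its left, z up, the work surface at z = 0. Lengths are in m, angles in degrees, forces in N, time in s.
With the tool pointing down it reaches from about 0.375 to 0.9 m from the base axis. Payload 3.1 kg.
Tool frame: the origin (TCP) lies between the finger pads; the fingertips stand arm.tips_ahead ahead of it and the grasp point (between the pads) lies 2 mm behind it (arm.tips_ahead is the distance from the TCP to the fingertips, in m); z points along the fingers, y is the line along which they close (so a half turn about z gives the same grasp; the last joint's range is limited). The gripper opens to 87 mm and grips with 3 to 60 N. Pads are 19 mm wide; open, the fingers measure 117 mm over their backs; the gripper's body (75 mm by 190 mm) begins 51 mm behind the grasp point.
Start: joints at [58.929, 30.224, 82.088, -0, 67.689, -10.227], TCP at [0.222, 0.584, 0.24] pointing down, gripper open.
Joint ranges: [-176.69, 176.69], [-43.24, 126.21], [12.49, 139.97], [-82, 262], [0, 151.66], [-163.58, 163.58]. Speed limits (degrees/s): [159.86, 159.86, 180, 180, 180, 180].

## Interface

Orientations are given as a 3x3 rotation matrix whose columns are the frame's x, y, z axes.
In Python, from bench import monitor, cams, workorder, finder, arm gives the robot as it stands.
- The arm moves only by the tool move_arm, never from a script. Its argument "moves" is a list of rows, each a list of 6 numbers: the shift along the world's x, y, z scaled (see below), then the turn, a rotation vector about the world's x, y, z scaled (see below). In form: [[dx, dy, dz, rx, ry, rz], ...]. A call has 1 to 10 rows; each row shifts and turns the commanded pose from where the row before left it; what a row does not reach is not made up. The controller multiplies each number of a shift by 25 mm and each number of a turn by 0.12 rad. A row lasts 1/12 s, in which the tool goes at most 41.7 mm and 7.16 degrees, less where a joint would pass 70% of its speed; a pose out of reach is approached as far as the arm can. A call with a number of a shift or a turn outside -1 to 1 is refused whole. A call with a gripper value outside its range is refused whole. "grip" is the opening, from 0 (shut) to 1 (fully open), set as the call begins (left out, the last holds). The fingers move at their own pace and stop on an object; "grip_force" is the grip in N (left out, the last holds). Time passes only in rows, so rows that do not move let the fingers close. It gives the time, the measured TCP pose, the force, the opening and the grip force at its end, in the units of the state.
- monitor.observe(): the state, without advancing time (a new reading comes with each control period).
- cams.read_camera(name): name is "scene" or "top" or "wrist"; returns a dict with "img" (400x640x3 uint8, red, green, blue), "mtx" (3x3 intrinsics, pixels), "extrinsics" (4x4, takes a point from world to camera coordinates). Camera axes: x right, y up, looking along -z (the intrinsics and any distortion apply to the point x, -y, -z); pixel columns grow to the right and rows downward; lengths in m; the calibration is good to about 2 mm. A picture is of the moment at which its call begins. There is no depth.
- workorder.hand_in(): hands the job in; it is judged then, once.
Trained networks look in a picture, given as the dict that the camera call returned (one of the last four; its "shot" number tells which), for a name from the list of things; names that differ only in an ending like _2 or _b are one class to them, and where a whole thing is asked for, a point or a joint stands for the part that bears it (a point fixed in the world has none). Each returns a list of dicts, best first, with "conf" (0 to 1); they miss things now and then, are a little off and sometimes report something else, mostly with a low value. They report only what shows in the picture. A call takes as long as a camera call. They do not tell look-alikes from the thing itself.
- finder.find_in(thing, picture): "box" ([left, top, right, bottom] in pixels, round what is visible of it).
The state is a dict: "time_s": time; "joint_positions": joint angles; "qvel": joint speeds; "effort": joint torques, N m; "tcp_pos": TCP position; "eef_rot": TCP orientation; "wrist_force": force on the tool from outside, world axes, zero at the start; "moment": the same for the moment, N m; "finger_gap": finger opening in m; "grip_force": force on a finger pad.
Only numpy, scipy, OpenCV 4.12 (cv2) and the standard library are available. Lean on these libraries where they do the work, as an engineer would, in place of code of your own. Each camera call takes 0.05 s, during which the arm holds its last target. There are 200 camera calls.

## Task

The badge front is already up in the badge press; finish the badge. Lay the large round magnet back flat in the recess of the empty backing die, push the die slide fully home so that this die stands under the ram, then bring the press lever down fully to its stop. Finish while still holding the lever hard down there, so that the crimp sets (it springs up if let go), and leave the small back, the jar, the candle cup and the egg alone.

Things in the scene. Friction and masses are not known exactly. Their poses are not given: they have to be found in the camera images.
- press: Grey hand badge press, bolted down. Origin: on the table below the ram's axis; x points back to its column (the lever points to -x, its front), y to its left, z up. Base 200 x 150 mm; column behind the ram; head arm 44 mm wide, 105 to 135 mm up; pivot cheeks 50 mm wide, up to 202 mm. Upper die on the ram: 77 mm across, underside 76 mm above the table (56 mm with the lever down).
- large_back_mid (a point): Centre (half-way up) of the large magnet back: steel disc 56 mm across, 10 mm thick, about 40 g, lying flat on the table with its black inset face up. The one this press takes.
- small_back_mid (a point): Centre of the small magnet back, for another press: the same kind of disc but 37 mm across, 10 mm thick, flat on the table. To be left alone.
- backing_seat (a point): Centre of the recess floor of the backing die, the left (press +y) of two round steel dies on the slide, 46.5 mm above the table. Recess 3.5 mm deep, 60 mm across at its floor, tapering out to 62 mm, rim 3 mm wide: a seated large back stands 6.5 mm above the rim. Moves with the slide; axes as the press. The other die, 100 mm to its right, has a raised centre and no recess.
- die_slide (a joint): Travel of the die slide (m) along the press's -y, to its right: near 0 at the start, the backing die standing out to the left, clear of the ram; 0.1 = fully home on its stop, the backing die under the ram. About 2 N of friction; stays where it is left. The slide plate is 80 mm wide, 190 mm long, its top 27 mm above the table.
- slide_knob (a point): Centre of the black ball knob, 28 mm across, 50 mm above the table, on a cranked rod of 10 mm at the left end of the slide, 95 mm to the left of the backing die's centre. It can be pinched from above or pushed towards the press's right.
- lever (a joint): Angle of the press lever (rad): 0 = up, pointing 60 degrees above level to the front of the press; it swings forward and down to its stop at 1.309 (15 degrees below level). A return spring lifts it: the push needed at lever_grip, square to the lever, grows from about 6 N at the top to about 14 N at the stop.
- lever_grip (a point): Point on the axis of the lever's black rubber grip where it is best taken, 150 mm from the pivot. The grip is a round sleeve 25 mm across and 95 mm long, from 92 to 187 mm from the pivot, in line with the lever. It may be pinched across its sides (along the press's y) or pushed from above.
- lever_pivot (a point): Centre of the lever's pivot pin, 182 mm above the table, straight above the press's origin; the pin lies along the press's y.
- dye_jar_mid (a point): Centre (60 mm up) of a closed glass jar 76 mm across, 120 mm tall. Bystander.
- candle_cup_mid (a point): Centre (85 mm up) of a plastic cup with a twisted white candle in it, 68 mm across, about 178 mm tall. Bystander.
- egg_in_cup_mid (a point): Centre (42 mm up) of a decorated egg in a wooden egg cup, 48 mm across, 83 mm tall. Bystander.
Mind the look-alikes: they are no part of the job. Leave any purple or turquoise look-alike of the part that bears large_back_mid alone.

How it is judged:
By the outcome, as a careful person would: the job done as asked, in the order asked, and still so for the second after the job is handed in, while the arm keeps its last pose, push and grip.
It also fails if it takes over 72 s, if anything falls off the work surface, if the arm or the gripper's body presses on something with over 40 N, if the wrist force passes 120 N, or if a joint passes its speed limit or range.

## Working session

There is one attempt and no reset: what is moved stays moved. The work goes in short steps, Python scripts to look and compute and a tool call to move; the robot and the scene stay as the last step left them, time stands still between calls to the robot, and variables do not carry over. Pictures are saved under pics/ and viewed, at most 10 in all, crops included, and the job is handed in when it is done.

Besides the shell and the picture viewer there is one more tool, called after ">>>" in YAML: its name, and indented under it one key for each argument. move_arm: Moves the arm, as the interface text tells. Its arguments: {"type":"object","properties":{"moves":{"type":"array"},"grip":{"type":"number"},"grip_force":{"type":"number"}},"required":["moves"]}

```bash
mkdir -p pics; ls
cat > h.py <<'E'
import numpy as np, cv2
from bench import monitor, cams, workorder, finder, arm
def ray(p,u,v):
    E=np.array(p["extrinsics"]);K=np.array(p["mtx"])
    d=np.linalg.inv(K)@[u,v,1]; d=np.array([d[0],-d[1],-d[2]])
    R=E[:3,:3];return -R.T@E[:3,3], R.T@d
def onz(p,u,v,z):
    o,d=ray(p,u,v);return o+d*(z-o[2])/d[2]
def proj(p,X):
    E=np.array(p["extrinsics"]);c=E[:3,:3]@np.array(X)+E[:3,3];q=np.array(p["mtx"])@[c[0],-c[1],-c[2]];return q[:2]/q[2]
def tri(l):
    A=0;b=0
    for p,u,v in l:
        o,d=ray(p,u,v);d=d/np.linalg.norm(d);P=np.eye(3)-np.outer(d,d);A=A+P;b=b+P@o
    return np.linalg.solve(A,b)
E
python3 - <<'E'
from h import *
s=monitor.observe();print(s['time_s'],s['tcp_pos'],s['finger_gap'],arm.tips_ahead)
for n in ("top","scene"):
    p=cams.read_camera(n);cv2.imwrite(f"pics/{n}0.png",p["img"][:,:,::-1])
    print(n,np.round(ray(p,320,200)[0],3),[k for k in p])
    for t in ("press","large_back_mid","small_back_mid","backing_seat","slide_knob","lever_grip","dye_jar_mid","candle_cup_mid","egg_in_cup_mid"):
        print(t,[(np.round(r["box"]).astype(int).tolist(),round(r["conf"],2)) for r in finder.find_in(t,p)][:4])
E
```

```text
pics
0.0 [0.22198912 0.58351108 0.23858668] 0.08690729221446498 0.017
top [0.335 0.061 1.218] ['img', 'mtx', 'extrinsics', 'shot']
press [([281, 155, 373, 228], 0.98), ([280, 189, 357, 221], 0.71)]
large_back_mid [([254, 218, 270, 236], 0.74), ([240, 250, 258, 269], 0.56), ([204, 256, 222, 276], 0.5), ([342, 179, 367, 207], 0.39)]
small_back_mid [([229, 210, 240, 221], 0.45)]
backing_seat [([279, 188, 358, 221], 0.62), ([343, 177, 367, 206], 0.43)]
slide_knob [([277, 188, 361, 221], 0.79)]
lever_grip [([341, 177, 364, 206], 0.8)]
dye_jar_mid [([139, 212, 180, 244], 0.61)]
candle_cup_mid [([448, 189, 480, 212], 0.74)]
egg_in_cup_mid [([455, 160, 476, 179], 0.66)]
scene [1.482 0.792 1.034] ['img', 'mtx', 'extrinsics', 'shot']
press [([261, 146, 347, 270], 0.65)]
large_back_mid [([386, 252, 401, 262], 0.63), ([360, 258, 372, 272], 0.61), ([415, 264, 431, 281], 0.44)]
small_back_mid [([428, 280, 458, 329], 0.6)]
backing_seat [([290, 229, 343, 258], 0.9), ([384, 253, 401, 263], 0.28)]
slide_knob [([292, 230, 346, 257], 0.93)]
lever_grip [([289, 149, 311, 203], 0.59)]
dye_jar_mid [([428, 281, 460, 325], 0.79)]
candle_cup_mid [([239, 165, 249, 198], 0.67)]
egg_in_cup_mid [([212, 189, 221, 206], 0.45)]
```

Run:
```python
import cv2
a=cv2.imread("pics/top0.png")[130:300,120:500];cv2.imwrite("pics/topc.png",cv2.resize(a,None,fx=2.1,fy=2.1,interpolation=cv2.INTER_CUBIC))
a=cv2.imread("pics/scene0.png")[130:340,200:470];cv2.imwrite("pics/scenec.png",cv2.resize(a,None,fx=2.8,fy=2.8,interpolation=cv2.INTER_CUBIC))
```

```text
(no output)
```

View pics/topc.png

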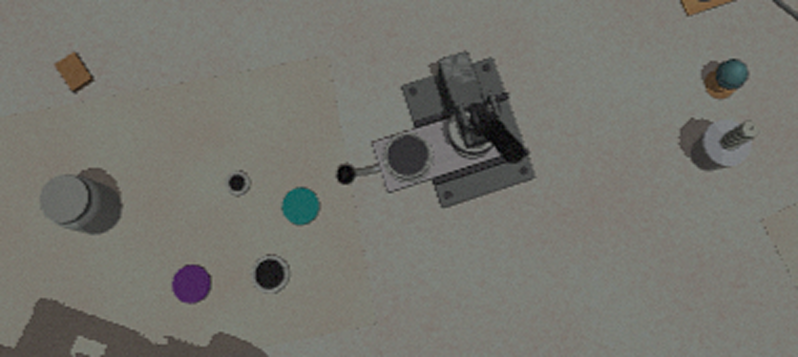

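View pics/scenec.png

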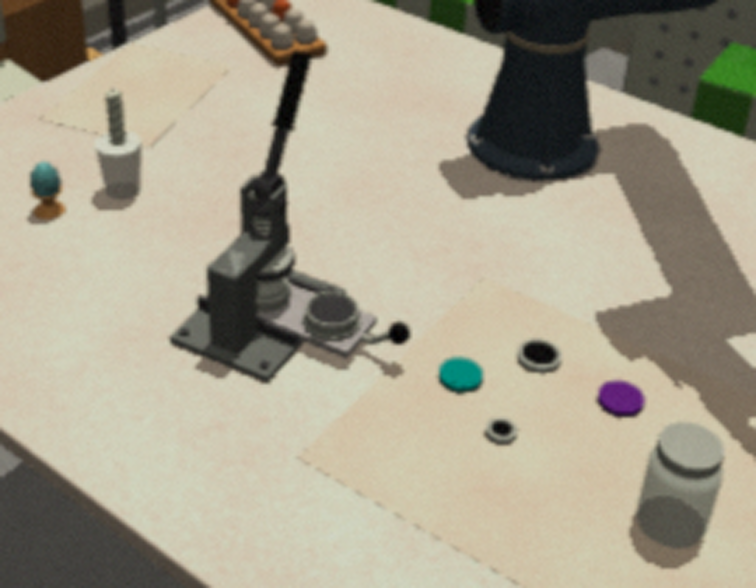

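The top crop shows the black-inset large back at full-image px (249,260). It could be confused with the small back (233,217), the purple disc (211,265) or the turquoise disc (263,228). The knob is at (284,213) and the backing die at (314,204). The scene view shows the same layout, with the lever up. I choose the disc at (249,260), black face in a steel ring and the bigger of the two.

Run:
```python
from h import *
p=cams.read_camera("top");f=lambda u,v:(u/2.1+120-.25,v/2.1+130-.25)
for n,u,v,z in (("large",270,273,.01),("small",238,183,.01),("purple",191,284,.01),("teal",301,206,.01),("knob",345,174,.05),("die",407,155,.05),
 ("c1",443,207,.0),("c2",535,178,0),("c3",493,58,0),("c4",402,86,0),("slideL1",372,143,.027),("slideL2",387,191,.027),("jar",68,198,.12),("candle",722,143,.1),("egg",732,74,.06)):
    print(n,np.round(onz(p,*f(u,v),z),4))
a=p["img"][235:285,190:275,::-1]
cv2.imwrite("pics/lb.png",cv2.resize(a,None,fx=7,fy=7,interpolation=cv2.INTER_CUBIC))
s=cams.read_camera("scene");g=lambda u,v:(u/2.8+200-.3,v/2.8+130-.3)
print("large sc",onz(s,*g(540,355),.01),"knob tri",tri([(p,*f(345,174)),(s,*g(399,333))]))
print("grip end tri",tri([(p,*f(516,153)),(s,*g(300,60))]))
```

```text
large [0.4311 0.2779 0.01  ]
small [0.5709 0.3128 0.01  ]
purple [0.4309 0.394  0.01  ]
teal [0.5235 0.2226 0.01  ]
knob [0.5553 0.149  0.05  ]
die [0.5711 0.0558 0.05  ]
c1 [0.4947 0.0123 0.    ]
c2 [ 0.5197 -0.1321  0.    ]
c3 [ 0.7166 -0.098   0.    ]
c4 [0.6907 0.0491 0.    ]
slideL1 [0.601  0.1053 0.027 ]
slideL2 [0.5259 0.0921 0.027 ]
jar [0.5599 0.5209 0.12  ]
candle [ 0.5183 -0.3847  0.1   ]
egg [ 0.6255 -0.4373  0.06  ]
large sc [0.43117283 0.28150801 0.01      ] knob tri [0.5546233  0.14914637 0.05223956]
grip end tri [ 0.49908305 -0.06224451  0.33397817]
```

View pics/lb.png

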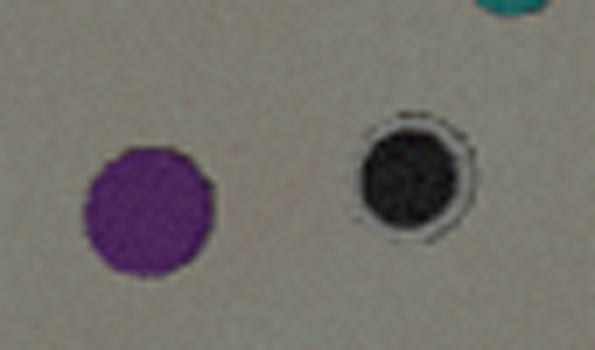

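The close crop shows a purple disc and, to its right at full-image px (249,260.4), a black inset in a steel ring. That is the large back, at about (0.431, 0.279). The press yaw comes out near 10°, with its origin near (0.588, -0.043).

Run:
```python
from h import *
s=monitor.observe();print(s['time_s'],np.round(s['eef_rot'],3),s['joint_positions'],s['wrist_force'])
R=np.array(s['eef_rot']);t=np.degrees(np.arctan2(R[1,1],R[0,1]));print("y axis angle",t,"turn to 10deg mod180",((10-t+90)%180)-90)
```

```text
1.1 [[-0.935  0.356  0.   ]
 [ 0.356  0.935  0.   ]
 [-0.     0.    -1.   ]] [ 5.89300082e+01  3.02216475e+01  8.20864625e+01 -1.29166751e-03
  6.76899045e+01 -1.02270492e+01] [-0.10373276  0.21702436 -0.44603792]
y axis angle 69.1575476801818 turn to 10deg mod180 -59.15754768018181
```

>>> move_arm:
  moves:
    - [0.65, -0.93, -0.2, 0, 0, -0.86]
    - [0.65, -0.93, -0.2, 0, 0, -0.86]
    - [0.65, -0.93, -0.2, 0, 0, -0.86]
    - [0.65, -0.93, -0.2, 0, 0, -0.86]
    - [0.65, -0.93, -0.2, 0, 0, -0.86]
    - [0.65, -0.93, -0.2, 0, 0, -0.86]
    - [0.65, -0.93, -0.2, 0, 0, -0.86]
    - [0.65, -0.93, -0.2, 0, 0, -0.86]
    - [0.65, -0.93, -0.2, 0, 0, -0.86]
    - [0.65, -0.93, -0.2, 0, 0, -0.86]
  grip: 1

```text
time_s: 1.93
tcp_pos: [0.3856, 0.3505, 0.1895]
eef_rot: [[-0.169, 0.986, 0.0], [0.986, 0.169, 0.0], [0.0, 0.001, -1.0]]
wrist_force: [0.7, 0.4, 0.7]
finger_gap: 0.0869
grip_force: 0.0
```

>>> move_arm:
  moves:
    - [0.7, -0.9, -0.6, 0, 0, 0]
    - [0.7, -0.9, -0.6, 0, 0, 0]
    - [0.4, -0.7, -0.6, 0, 0, 0]
    - [0, -0.4, -0.4, 0, 0, 0]
    - [0, 0, 0, 0, 0, 0]
    - [0, 0, 0, 0, 0, 0]

```text
time_s: 2.43
tcp_pos: [0.4297, 0.2787, 0.1343]
eef_rot: [[-0.173, 0.985, -0.001], [0.985, 0.173, -0.0], [0.0, -0.001, -1.0]]
wrist_force: [0.2, 0.6, 0.8]
finger_gap: 0.0869
grip_force: 0.0
```

Run:
```python
from h import *
p=cams.read_camera("wrist");s=monitor.observe();print(s['tcp_pos'],np.degrees(np.arctan2(*np.array(s['eef_rot'])[1::-1,1])))
for n in("large_back_mid","small_back_mid"):
  for r in finder.find_in(n,p):
    b=r["box"];print(n,np.round(b),r["conf"],onz(p,(b[0]+b[2])/2,(b[1]+b[3])/2,.008))
g=cv2.cvtColor(p["img"],cv2.COLOR_RGB2GRAY)
print("expected",proj(p,[.431,.279,.01]))
cv2.imwrite("pics/w1.png",p["img"][:,:,::-1])
```

```text
[0.43005122 0.27947423 0.13487335] 10.000481175970537
large_back_mid [376. 242. 413. 298.] 0.94 [0.51433803 0.2211923  0.008     ]
large_back_mid [285. 162. 350. 229.] 0.83 [0.43309574 0.27832005 0.008     ]
large_back_mid [309.   8. 383.  86.] 0.66 [0.43369853 0.39679727 0.008     ]
small_back_mid [463. 159. 509. 206.] 0.84 [0.57076838 0.31394082 0.008     ]
expected [315.11994229 194.82824876]
```

View pics/w1.png

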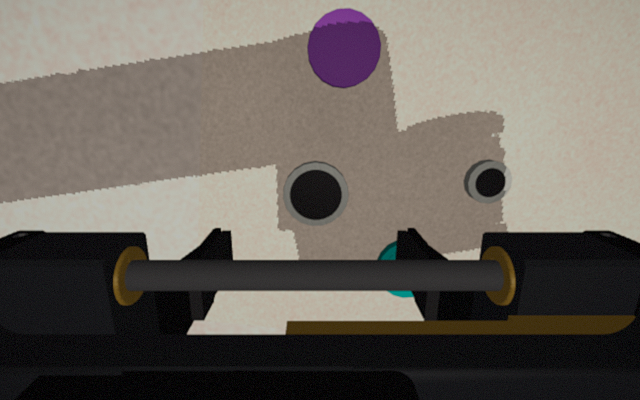

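The wrist view shows the large back centred near px (316,194), agreeing with the estimate. The fingers straddle it and the neighbours are clear, so I descend.

>>> move_arm:
  moves:
    - [0.07, -0.03, -1, 0, 0, 0]
    - [0, 0, -1, 0, 0, 0]
    - [0, 0, -1, 0, 0, 0]
    - [0, 0, -0.9, 0, 0, 0]
    - [0, 0, -0.45, 0, 0, 0]
    - [0, 0, -0.19, 0, 0, 0]
    - [0, 0, 0, 0, 0, 0]
    - [0, 0, 0, 0, 0, 0]
    - [0, 0, 0, 0, 0, 0]

```text
time_s: 3.33
tcp_pos: [0.4324, 0.2789, 0.0222]
eef_rot: [[-0.175, 0.985, 0.002], [0.985, 0.175, 0.001], [0.0, 0.002, -1.0]]
wrist_force: [0.0, -0.2, 0.2]
finger_gap: 0.0869
grip_force: 0.0
```

>>> move_arm:
  moves:
    - [0, 0, 0, 0, 0, 0]
    - [0, 0, 0, 0, 0, 0]
    - [0, 0, 0, 0, 0, 0]
    - [0, 0, 0, 0, 0, 0]
    - [0, 0, 0, 0, 0, 0]
    - [0, 0, 0, 0, 0, 0]
    - [0, 0, 0, 0, 0, 0]
    - [0, 0, 0, 0, 0, 0]
  grip: 0.4
  grip_force: 20

```text
time_s: 4.0
tcp_pos: [0.4316, 0.2783, 0.0212]
eef_rot: [[-0.174, 0.985, -0.0], [0.985, 0.174, -0.0], [-0.0, -0.0, -1.0]]
wrist_force: [-1.1, 0.7, 2.7]
finger_gap: 0.055
grip_force: 20.0
```

>>> move_arm:
  moves:
    - [0, 0, 0.5, 0, 0, 0]
    - [0, 0, 1, 0, 0, 0]
    - [0, 0, 1, 0, 0, 0]
    - [0, 0, 1, 0, 0, 0]
    - [0, 0, 0.5, 0, 0, 0]
    - [0, 0, 0, 0, 0, 0]

```text
time_s: 4.5
tcp_pos: [0.4333, 0.2791, 0.1236]
eef_rot: [[-0.174, 0.985, 0.006], [0.985, 0.174, 0.002], [0.001, 0.006, -1.0]]
wrist_force: [0.1, -0.1, -0.5]
finger_gap: 0.0552
grip_force: 20.0
```

Run:
```python
from h import *
s=monitor.observe();print(s['tcp_pos'],s['finger_gap'])
p=cams.read_camera("top");q=cams.read_camera("scene")
def crop(p,c,w,h,k):
    x,y=int(c[0]-w/2),int(c[1]-h/2);return cv2.resize(p["img"][y:y+h,x:x+w,::-1],None,fx=k,fy=k,interpolation=cv2.INTER_CUBIC),(x,y)
a,oa=crop(p,(300,205),66,50,9);b,ob=crop(q,(325,242),66,50,9)
print(oa,ob)
# overlay predicted die rim for current guess
psi=np.radians(10)
for im,o,c in((a,oa,p),(b,ob,q)):
    for X0 in ((.5711,.0558),):
      for r,z,col in((.0325,.05,(0,255,0)),(.030,.0465,(0,0,255))):
        pts=[((proj(c,[X0[0]+r*np.cos(t),X0[1]+r*np.sin(t),z])-o+.5)*9-.5) for t in np.linspace(0,2*np.pi,60)]
        for x,y in pts: cv2.circle(im,(int(x),int(y)),1,col,-1)
    k=proj(c,[.5553,.149,.05]);cv2.circle(im,tuple(int(v) for v in (k-o+.5)*9),3,(255,0,255),-1)
cv2.imwrite("pics/die.png",np.vstack([a,b])[:, :]) if 0 else cv2.imwrite("pics/die.png",cv2.resize(np.vstack([a,b]),None,fx=.66,fy=.66,interpolation=cv2.INTER_AREA))
```

```text
[0.43328516 0.27905842 0.12363514] 0.05521305599819469
(267, 180) (292, 217)
```

View pics/die.png

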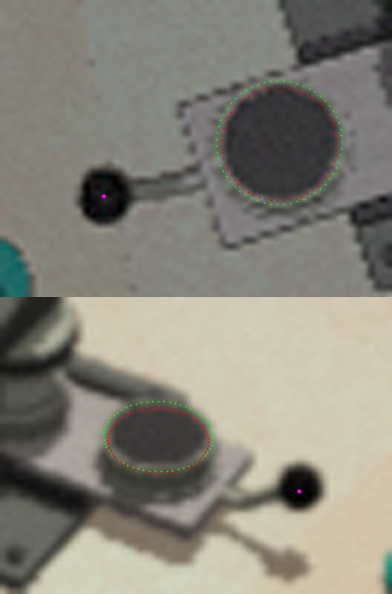

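The overlay shows the predicted rim lying on the die in both views (top crop centre (279,143), scene crop (158,435)), and the knob mark lies on the knob. I carry the disc over.

>>> move_arm:
  moves:
    - [0.55, -0.89, 0.1, 0, 0, 0]
    - [0.55, -0.89, 0.1, 0, 0, 0]
    - [0.55, -0.89, 0, 0, 0, 0]
    - [0.55, -0.89, 0, 0, 0, 0]
    - [0.55, -0.89, 0, 0, 0, 0]
    - [0.55, -0.89, 0, 0, 0, 0]
    - [0.55, -0.89, 0, 0, 0, 0]
    - [0.55, -0.89, 0, 0, 0, 0]
    - [0.55, -0.89, 0, 0, 0, 0]
    - [0.55, -0.89, 0, 0, 0, 0]

```text
time_s: 5.43
tcp_pos: [0.5684, 0.0547, 0.1239]
eef_rot: [[-0.174, 0.985, -0.004], [0.985, 0.174, 0.0], [0.001, -0.004, -1.0]]
wrist_force: [0.9, -0.6, -0.7]
finger_gap: 0.0551
grip_force: 20.0
```

>>> move_arm:
  moves:
    - [0.05, 0, -0.3, 0, 0, 0]
    - [0, 0, -0.6, 0, 0, 0]
    - [0, 0, -0.6, 0, 0, 0]
    - [0, 0, -0.2, 0, 0, 0]
    - [0, 0, 0, 0, 0, 0]
    - [0, 0, 0, 0, 0, 0]
    - [0, 0, 0, 0, 0, 0]

```text
time_s: 6.02
tcp_pos: [0.5704, 0.0561, 0.0836]
eef_rot: [[-0.175, 0.985, 0.0], [0.985, 0.175, 0.0], [-0.0, 0.0, -1.0]]
wrist_force: [0.4, 0.3, -0.8]
finger_gap: 0.0553
grip_force: 20.0
```

Run:
```python
from h import *
s=monitor.observe();print(s['time_s'],s['tcp_pos'],s['finger_gap'],s['wrist_force'])
q=cams.read_camera("scene");T=s['tcp_pos']
o=(290,200);a=cv2.resize(q["img"][200:270,290:360,::-1],None,fx=8,fy=8,interpolation=cv2.INTER_CUBIC)
for X0,r,z,col in(((.5711,.0558),.0325,.05,(0,255,0)),(T,.028,T[2]-.0212,(0,0,255)),(T,.028,T[2]-.0112,(0,0,255))):
    for t in np.linspace(0,6.283,60):
        x,y=(proj(q,[X0[0]+r*np.cos(t),X0[1]+r*np.sin(t),z])-o+.5)*8;cv2.circle(a,(int(x),int(y)),1,col,-1)
cv2.imwrite("pics/pl.png",a)
```

```text
6.0167 [0.57041017 0.05614668 0.08360889] 0.05526655569449666 [ 0.44395143  0.31631344 -0.7827034 ]
```

View pics/pl.png

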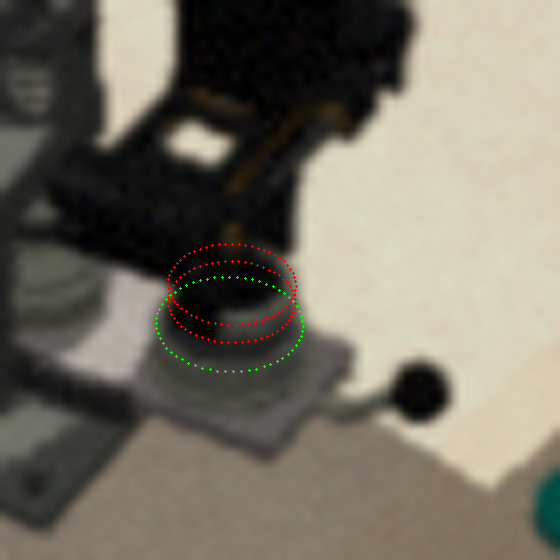

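The disc (red rings near (232,295)) hangs centred over the die rim (232,325). I lower it to just above the rim.

>>> move_arm:
  moves:
    - [0.03, 0, -0.25, 0, 0, 0]
    - [0, 0, -0.2, 0, 0, 0]
    - [0, 0, -0.14, 0, 0, 0]
    - [0, 0, 0, 0, 0, 0]
    - [0, 0, 0, 0, 0, 0]
    - [0, 0, 0, 0, 0, 0]

```text
time_s: 6.57
tcp_pos: [0.5711, 0.0558, 0.0688]
eef_rot: [[-0.174, 0.985, -0.0], [0.985, 0.174, 0.0], [0.0, -0.0, -1.0]]
wrist_force: [0.7, 0.6, -0.5]
finger_gap: 0.0546
grip_force: 20.0
```

>>> move_arm:
  moves:
    - [0, 0, -0.02, 0, 0, 0]
    - [0, 0, 0, 0, 0, 0]
    - [0, 0, 0, 0, 0, 0]
    - [0, 0, 0, 0, 0, 0]
    - [0, 0, 0, 0, 0, 0]
  grip: 0.85

```text
time_s: 6.98
tcp_pos: [0.5712, 0.0558, 0.0684]
eef_rot: [[-0.174, 0.985, 0.0], [0.985, 0.174, -0.0], [-0.0, 0.0, -1.0]]
wrist_force: [0.7, -0.1, -0.1]
finger_gap: 0.0727
grip_force: 0.0
```

>>> move_arm:
  moves:
    - [0, 0, 0.3, 0, 0, 0]
    - [0, 0, 0.8, 0, 0, 0]
    - [0, 0, 0.8, 0, 0, 0]
    - [-0.1, 0.9, 0.1, 0, 0, 0]
    - [-0.15, 0.95, 0, 0, 0, 0]
    - [-0.15, 0.95, 0, 0, 0, 0]
    - [-0.15, 0.93, 0, 0, 0, 0]
    - [0, 0, 0, 0, 0, 0]
    - [0, 0, 0, 0, 0, 0]

```text
time_s: 7.73
tcp_pos: [0.5571, 0.1501, 0.1188]
eef_rot: [[-0.177, 0.984, 0.001], [0.984, 0.177, -0.0], [-0.0, 0.001, -1.0]]
wrist_force: [-0.5, -0.4, 0.3]
finger_gap: 0.0742
grip_force: 0.0
```

Run:
```python
from h import *
s=monitor.observe();print(s['time_s'],s['tcp_pos'],s['finger_gap'],s['wrist_force'])
ims=[]
for n,o,(w,h) in(("scene",(290,200),(70,70)),("top",(270,175),(70,70))):
    q=cams.read_camera(n);a=cv2.resize(q["img"][o[1]:o[1]+h,o[0]:o[0]+w,::-1],None,fx=5.6,fy=5.6,interpolation=cv2.INTER_CUBIC)
    for r,z,col in((.0325,.05,(0,255,0)),(.028,.0565,(0,0,255))):
      for t in np.linspace(0,6.283,40):
        x,y=(proj(q,[.5711+r*np.cos(t),.0558+r*np.sin(t),z])-o+.5)*5.6;a[int(y),int(x)]=col
    ims.append(a)
cv2.imwrite("pics/seat.png",np.hstack(ims))
```

```text
7.7333 [0.55710438 0.15007989 0.11884427] 0.07421161890617614 [-0.52647768 -0.39381694  0.31344506]
```

View pics/seat.png

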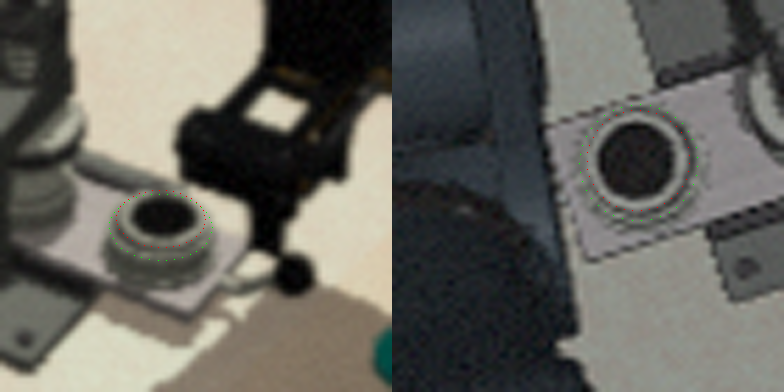

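The disc sits concentric and flat in the die: scene crop (162,218), top crop (637,162). Now I pinch the knob.

>>> move_arm:
  moves:
    - [-0.07, -0.03, -0.8, 0, 0, 0]
    - [0, 0, -1, 0, 0, 0]
    - [0, 0, -0.7, 0, 0, 0]
    - [0, 0, -0.33, 0, 0, 0]
    - [0, 0, 0, 0, 0, 0]
    - [0, 0, 0, 0, 0, 0]

```text
time_s: 8.33
tcp_pos: [0.5559, 0.1476, 0.0475]
eef_rot: [[-0.173, 0.985, -0.0], [0.985, 0.173, -0.0], [-0.0, -0.0, -1.0]]
wrist_force: [0.5, -0.2, 0.7]
finger_gap: 0.0739
grip_force: 0.0
```

>>> move_arm:
  moves:
    - [0, 0, 0, 0, 0, 0]
    - [0, 0, 0, 0, 0, 0]
    - [0, 0, 0, 0, 0, 0]
    - [0, 0, 0, 0, 0, 0]
    - [0, 0, 0, 0, 0, 0]
    - [0, 0, 0, 0, 0, 0]
    - [0, 0, 0, 0, 0, 0]
    - [0, 0, 0, 0, 0, 0]
  grip: 0.2
  grip_force: 15

```text
time_s: 9.0
tcp_pos: [0.5555, 0.1484, 0.0476]
eef_rot: [[-0.174, 0.985, -0.0], [0.985, 0.174, -0.0], [0.0, -0.0, -1.0]]
wrist_force: [-3.8, -1.6, 1.2]
finger_gap: 0.0286
grip_force: 2.4
```

>>> move_arm:
  moves:
    - [0, 0, 0, 0, 0, 0]
    - [0.02, -0.1, 0, 0, 0, 0]
    - [0.05, -0.3, 0, 0, 0, 0]
    - [0.08, -0.46, 0, 0, 0, 0]
    - [0.09, -0.5, 0, 0, 0, 0]
    - [0.09, -0.5, 0, 0, 0, 0]
    - [0.09, -0.5, 0, 0, 0, 0]
    - [0.09, -0.5, 0, 0, 0, 0]
    - [0.08, -0.45, 0, 0, 0, 0]
    - [0.05, -0.3, 0, 0, 0, 0]

```text
time_s: 9.83
tcp_pos: [0.5718, 0.0559, 0.0475]
eef_rot: [[-0.173, 0.985, -0.0], [0.985, 0.173, -0.0], [-0.0, -0.0, -1.0]]
wrist_force: [-2.0, 2.2, 1.6]
finger_gap: 0.0264
grip_force: 15.0
```

>>> move_arm:
  moves:
    - [0.03, -0.15, 0, 0, 0, 0]
    - [0.02, -0.1, 0, 0, 0, 0]
    - [0.01, -0.06, 0, 0, 0, 0]
    - [0, 0, 0, 0, 0, 0]
    - [0, 0, 0, 0, 0, 0]

```text
time_s: 10.25
tcp_pos: [0.5728, 0.0504, 0.0475]
eef_rot: [[-0.175, 0.985, -0.0], [0.985, 0.175, -0.001], [-0.0, -0.001, -1.0]]
wrist_force: [-2.5, -0.1, 2.5]
finger_gap: 0.0266
grip_force: 15.0
```

>>> move_arm:
  moves:
    - [0.01, -0.06, 0, 0, 0, 0]
    - [0.01, -0.06, 0, 0, 0, 0]
    - [0.01, -0.06, 0, 0, 0, 0]
    - [0, 0, 0, 0, 0, 0]
    - [0, 0, 0, 0, 0, 0]

```text
time_s: 10.67
tcp_pos: [0.5728, 0.0501, 0.0475]
eef_rot: [[-0.173, 0.985, -0.002], [0.985, 0.173, 0.006], [0.006, -0.001, -1.0]]
wrist_force: [-1.7, 14.2, 3.0]
finger_gap: 0.0268
grip_force: 15.0
```

>>> move_arm:
  moves:
    - [0.01, -0.06, 0, 0, 0, 0]
    - [0.01, -0.06, 0, 0, 0, 0]
    - [0, 0, 0, 0, 0, 0]
    - [0, 0, 0, 0, 0, 0]

```text
time_s: 11.0
tcp_pos: [0.5729, 0.0492, 0.0474]
eef_rot: [[-0.171, 0.985, -0.002], [0.985, 0.171, 0.008], [0.009, -0.001, -1.0]]
wrist_force: [-2.5, 21.2, 3.4]
finger_gap: 0.0267
grip_force: 15.0
```

>>> move_arm:
  moves:
    - [-0.02, 0.1, 0, 0, 0, 0]
    - [-0.02, 0.12, 0, 0, 0, 0]
    - [0, 0, 0, 0, 0, 0]

```text
time_s: 11.25
tcp_pos: [0.573, 0.0496, 0.0475]
eef_rot: [[-0.175, 0.984, -0.0], [0.984, 0.175, 0.0], [0.0, -0.0, -1.0]]
wrist_force: [-2.6, 6.1, 1.8]
finger_gap: 0.0269
grip_force: 15.0
```

>>> move_arm:
  moves:
    - [0, 0, 0, 0, 0, 0]
    - [0, 0, 0, 0, 0, 0]
    - [0, 0, 0, 0, 0, 0]
    - [0, 0, 0.5, 0, 0, 0]
    - [0, 0, 1, 0, 0, 0]
    - [0, 0, 1, 0, 0, 0]
    - [0, 0, 1, 0, 0, 0]
    - [0, 0, 1, 0, 0, 0]
    - [0, 0, 1, 0, 0, 0]
    - [0, 0, 1, 0, 0, 0]
  grip: 0.85

```text
time_s: 12.08
tcp_pos: [0.5738, 0.0477, 0.2125]
eef_rot: [[-0.173, 0.985, 0.002], [0.985, 0.173, -0.001], [-0.001, 0.002, -1.0]]
wrist_force: [0.8, -0.5, 0.2]
finger_gap: 0.0732
grip_force: 0.0
```

>>> move_arm:
  moves:
    - [0, 0, 1, 0, 0, -0.5]
    - [0, 0, 1, 0, 0, -0.9]
    - [0, 0, 1, 0, 0, -0.9]
    - [0, 0, 1, 0, 0, -0.9]
    - [0, 0, 1, 0, 0, -0.9]
    - [0, 0, 1, 0, 0, -0.9]
    - [0, 0, 1, 0, 0, -0.9]
    - [0, 0, 1, 0, 0, -0.9]
    - [0, 0, 0.4, 0, 0, -0.9]
    - [0, 0, 0, 0, 0, -0.9]

```text
time_s: 12.92
tcp_pos: [0.5748, 0.0476, 0.4252]
eef_rot: [[0.76, 0.65, 0.01], [0.65, -0.76, -0.001], [0.006, 0.007, -1.0]]
wrist_force: [0.6, -0.3, -0.4]
finger_gap: 0.0741
grip_force: 0.0
```

>>> move_arm:
  moves:
    - [-0.4, -0.6, 0, 0, 0, -0.9]
    - [-0.45, -0.8, 0, 0, 0, -0.9]
    - [-0.45, -0.8, 0, 0, 0, -0.9]
    - [-0.45, -0.8, 0, 0, 0, -0.9]
    - [-0.4, -0.8, 0, 0, 0, -0.9]
    - [-0.2, -0.5, 0, 0, 0, 0]
    - [0, 0, 0, 0, 0, 0]
    - [0, 0, 0, 0, 0, 0]

```text
time_s: 13.58
tcp_pos: [0.5145, -0.0598, 0.421]
eef_rot: [[0.985, 0.171, 0.002], [0.171, -0.985, -0.0], [0.002, 0.0, -1.0]]
wrist_force: [0.4, 0.1, -0.2]
finger_gap: 0.0742
grip_force: 0.0
```

Run:
```python
from h import *
s=monitor.observe();print(s['time_s'],s['tcp_pos'],s['wrist_force'],s['joint_positions'],np.degrees(np.arctan2(*np.array(s['eef_rot'])[1::-1,1])))
o=(250,120);a=None
q=cams.read_camera("scene");a=cv2.resize(q["img"][120:280,240:380,::-1],None,fx=3.7,fy=3.7,interpolation=cv2.INTER_CUBIC);o=(240,120)
O=np.array([.5885,-.0425,0]);f=-np.array([.985,.174,0])
for X in [O+[0,0,.182]]+[O+[0,0,.182]+d*(f*.5+[0,0,.866]) for d in(.092,.155,.187)]:
    x,y=(proj(q,X)-o)*3.7;cv2.circle(a,(int(x),int(y)),3,(0,0,255),-1)
for r,z,c in((.028,.0565,(0,255,0)),):
  for t in np.linspace(0,6.283,40):
    x,y=(proj(q,O+[r*np.cos(t),r*np.sin(t),z])-o)*3.7;cv2.circle(a,(int(x),int(y)),1,c,-1)
cv2.imwrite("pics/lev.png",a)
```

```text
13.5833 [ 0.51449046 -0.05977271  0.42097235] [ 0.36368562  0.13374071 -0.17936586] [-1.90166913e+01  1.19897829e+01  8.18296637e+01  2.64546386e-02
  8.60794529e+01  6.11293952e+01] -80.14789468293023
```

View pics/lev.png

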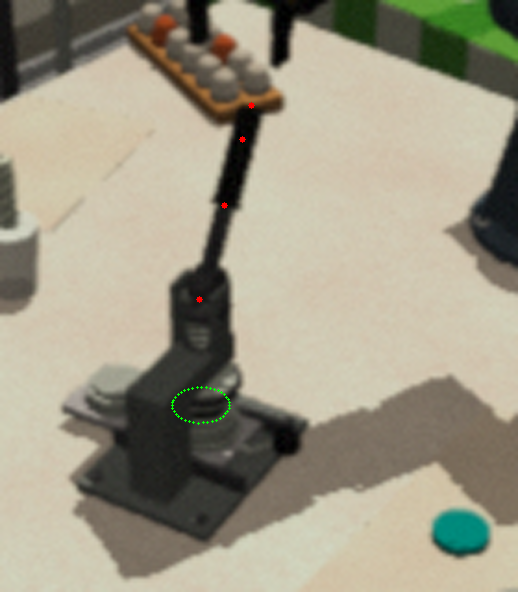

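The lever points project along the grip ((225,205) to (251,106)), with a small sideways offset. The slide is home with the die under the ram and the knob at (287,440). Next I take the lever.

>>> move_arm:
  moves:
    - [-0.1, 0.07, -0.6, 0, 0, 0]
    - [0, 0, -0.8, 0, 0, 0]
    - [0, 0, -0.8, 0, 0, 0]
    - [0, 0, -0.8, 0, 0, 0]
    - [0, 0, -0.8, 0, 0, 0]
    - [0, 0, -0.48, 0, 0, 0]
    - [0, 0, 0, 0, 0, 0]
    - [0, 0, 0, 0, 0, 0]

```text
time_s: 14.3
tcp_pos: [0.5123, -0.0565, 0.3128]
eef_rot: [[0.985, 0.174, -0.001], [0.174, -0.985, 0.001], [-0.001, -0.001, -1.0]]
wrist_force: [-0.8, -1.0, -0.2]
finger_gap: 0.074
grip_force: 0.0
```

>>> move_arm:
  moves:
    - [0, 0, 0, 0, 0, 0]
    - [0, 0, 0, 0, 0, 0]
    - [0, 0, 0, 0, 0, 0]
    - [0, 0, 0, 0, 0, 0]
    - [0, 0, 0, 0, 0, 0]
    - [0, 0, 0, 0, 0, 0]
    - [0, 0, 0, 0, 0, 0]
    - [0, 0, 0, 0, 0, 0]
    - [0, 0, 0, 0, 0, 0]
    - [0, 0, 0, 0, 0, 0]
  grip: 0.1
  grip_force: 30

```text
time_s: 15.13
tcp_pos: [0.512, -0.0572, 0.3131]
eef_rot: [[0.985, 0.173, -0.0], [0.173, -0.985, 0.001], [-0.0, -0.001, -1.0]]
wrist_force: [-0.4, 0.5, 0.3]
finger_gap: 0.0243
grip_force: 30.0
```

>>> move_arm:
  moves:
    - [-0.22, -0.04, -0.14, 0, 0, 0]
    - [-0.23, -0.04, -0.15, 0, 0, 0]
    - [-0.42, -0.07, -0.33, 0, 0, 0]
    - [-0.39, -0.07, -0.37, 0, 0, 0]
    - [-0.36, -0.06, -0.4, 0, 0, 0]
    - [-0.32, -0.06, -0.43, 0, 0, 0]
    - [-0.29, -0.05, -0.46, 0, 0, 0]
    - [-0.24, -0.04, -0.48, 0, 0, 0]
    - [0, 0, 0, 0, 0, 0]

```text
time_s: 15.88
tcp_pos: [0.4503, -0.0685, 0.244]
eef_rot: [[0.985, 0.173, 0.002], [0.173, -0.985, -0.001], [0.002, 0.001, -1.0]]
wrist_force: [0.0, 0.3, 9.2]
finger_gap: 0.0235
grip_force: 30.0
```

>>> move_arm:
  moves:
    - [-0.2, -0.04, -0.5, 0, 0, 0]
    - [-0.16, -0.03, -0.52, 0, 0, 0]
    - [-0.11, -0.02, -0.53, 0, 0, 0]
    - [-0.07, -0.01, -0.54, 0, 0, 0]
    - [-0.02, 0, -0.54, 0, 0, 0]
    - [0.02, 0, -0.54, 0, 0, 0]
    - [0.07, 0.01, -0.54, 0, 0, 0]
    - [0, 0, 0, 0, 0, 0]

```text
time_s: 16.55
tcp_pos: [0.4386, -0.0706, 0.1507]
eef_rot: [[0.985, 0.173, -0.001], [0.173, -0.985, 0.0], [-0.001, -0.0, -1.0]]
wrist_force: [-1.9, -0.2, 9.2]
finger_gap: 0.0239
grip_force: 29.5
```

>>> move_arm:
  moves:
    - [0.11, 0.02, -0.45, 0, 0, 0]
    - [0, 0, -0.1, 0, 0, 0]
    - [0, 0, -0.1, 0, 0, 0]
    - [0, 0, 0, 0, 0, 0]
    - [0, 0, 0, 0, 0, 0]

```text
time_s: 16.97
tcp_pos: [0.4418, -0.0701, 0.1359]
eef_rot: [[0.985, 0.173, 0.001], [0.173, -0.985, -0.0], [0.001, 0.0, -1.0]]
wrist_force: [-1.5, 1.4, 10.1]
finger_gap: 0.0238
grip_force: 29.5
```

>>> move_arm:
  moves:
    - [0.02, 0, -0.12, 0, 0, 0]
    - [0, 0, -0.1, 0, 0, 0]
    - [0, 0, 0, 0, 0, 0]
    - [0, 0, 0, 0, 0, 0]
  grip_force: 45

```text
time_s: 17.3
tcp_pos: [0.4427, -0.0699, 0.1325]
eef_rot: [[0.985, 0.174, 0.003], [0.174, -0.985, -0.001], [0.003, 0.001, -1.0]]
wrist_force: [-3.6, 2.8, 28.7]
finger_gap: 0.0232
grip_force: 42.7
```

Run:
```python
from h import *
s=monitor.observe();print(s['time_s'],s['tcp_pos'],s['wrist_force'],s['finger_gap'])
q=cams.read_camera("scene");o=(240,150);a=cv2.resize(q["img"][150:270,240:370,::-1],None,fx=4.9,fy=4.9,interpolation=cv2.INTER_CUBIC)
O=np.array([.5885,-.0425,0]);f=-np.array([.985,.174,0]);c,si=np.cos(np.radians(15)),-np.sin(np.radians(15))
for d in(0,.092,.187):
    x,y=(proj(q,O+[0,0,.182]+d*(f*c+[0,0,si]))-o)*4.9;cv2.circle(a,(int(x),int(y)),3,(0,0,255),-1)
cv2.imwrite("pics/end.png",a)
```

```text
17.3 [ 0.44270183 -0.06993562  0.13250265] [-3.64636238  2.7647802  28.70644865] 0.0232171928892904
```

View pics/end.png

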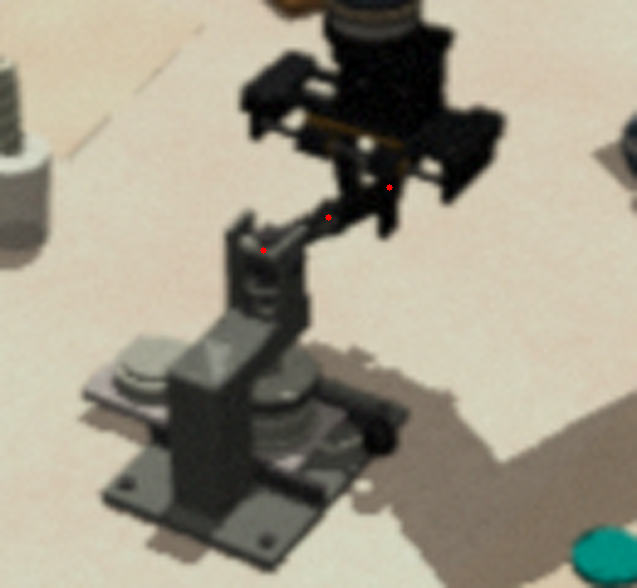

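The picture shows the lever on its predicted stop line ((264,250) to (390,187)) and the upper die down on the backing die. The force jumped from 10 N to 29 N over a few mm. I push a little more to confirm the stop.

>>> move_arm:
  moves:
    - [0, 0, -0.08, 0, 0, 0]
    - [0, 0, 0, 0, 0, 0]
    - [0, 0, 0, 0, 0, 0]
    - [0, 0, 0, 0, 0, 0]
    - [0, 0, 0, 0, 0, 0]

```text
time_s: 17.77
tcp_pos: [0.443, -0.0699, 0.1313]
eef_rot: [[0.985, 0.173, 0.004], [0.173, -0.985, -0.001], [0.004, 0.002, -1.0]]
wrist_force: [-4.2, 4.6, 35.6]
finger_gap: 0.0231
grip_force: 42.2
```

```bash
python3 -c "
from h import *
print(workorder.hand_in())"
```

```text
the job is handed in; nothing more can be done
None
```

I handed the job in with the large back seated in the backing die, the slide fully home and the lever held on its stop at about 36 N; the small back, jar, candle cup, egg and look-alikes were left alone.

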